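Clear the ink tin and open the touch-latch ink cabinet

ROBOT

A 6-joint arm with a two-finger parallel gripper is mounted at the origin on the work surface. World frame = base frame: x ahead of the robot, y to its left, z up, the work surface at z = 0. Lengths are in m, angles in degrees, forces in N, time in s.
With the tool pointing down it reaches from about 0.4 to 0.925 m from the base axis. Payload 3.4 kg.
Tool frame: the origin (TCP) lies on the centre line of the jaws, within the pads' length; the fingertips stand 17 mm ahead of it and the grasp point (between the pads) lies 2 mm behind it; z points along the fingers, y is the line along which they close (so a half turn about z gives the same grasp; the last joint's range is limited). The gripper opens to 85 mm and grips with 20 to 120 N. Pads are 22 mm wide; open, the fingers measure 114 mm over their backs; the gripper's body (76 mm by 85 mm) begins 54 mm behind the grasp point. The pads swing forward as they close: fully open they stand 13 mm farther back than shut.
Start: joints at [-69.357, 17.578, 86.31, -0, 76.112, -4.211], TCP at [0.242, -0.522, 0.248] pointing down, gripper open.
Joint ranges: [-179.03, 179.03], [-60, 130.46], [8.19, 133.38], [-81.62, 261.62], [5.75, 156.47], [-153.77, 153.77]. Speed limits (degrees/s): [147.25, 147.25, 180, 180, 180, 180].

INTERFACE

Orientations are given as a 3x3 rotation matrix whose columns are the frame's x, y, z axes.
In Python, from station import bot gives the robot as it stands. The module is installed in compiled form; this text tells all that it offers. Calls block until the motion is done:
- bot.move_ptp(position, orientation): joint-space move of the TCP to a pose.
- bot.servo_line(position, frame=None, speed=0.15, max_force=None): straight line of the TCP; frame=None keeps the orientation; speed is the mean speed in m/s. With max_force (N) it stops when the force on the tool has changed by that much, and returns True; else False.
- bot.set_joints(angles): joint-space move.
- bot.move_gripper(opening, force=None): finger opening in m; force is the grip in N (None keeps the last); returns when the fingers have stopped.
- bot.pause(seconds).
- bot.ik(position, orientation): joint angles nearest the present ones, or None.
- bot.get_image(name): name is "side" or "top"; returns a dict with "frame" (480x640x3 uint8, red, green, blue), "camera_matrix" (3x3 intrinsics, pixels), "origin" and "attitude" of the camera in the world. Camera axes: x right, y down, z forward; pixel columns grow to the right and rows downward; lengths in m; the calibration is good to about 2 mm. A picture is of the moment at which its call begins. There is no depth.
A pose or a line that the arm cannot do raises bot.IKError and nothing moves.
- bot.sign_off(): hands the job in; it is judged then, once.
Readings, each from a call of its own:
- bot.get_time(): time.
- bot.get_joint_pos(): joint angles.
- bot.get_qd(): joint speeds.
- bot.get_joint_efforts(): joint torques, N m.
- bot.get_tool_pos(): TCP position.
- bot.get_ee_rot(): TCP orientation.
- bot.get_contact_force(): force on the tool from outside, world axes, zero at the start.
- bot.get_moment(): the same for the moment, N m.
- bot.get_width(): finger opening in m.
- bot.get_grip_force(): force on a finger pad.
Only numpy, scipy, OpenCV 4.12 (cv2) and the standard library are available. Lean on these libraries where they do the work, as an engineer would, in place of code of your own. Each camera call takes 0.05 s, during which the arm holds its last target. There are 200 camera calls.

TASK

The ink cabinet has a handleless push-to-open door, and the big ink tin stands in its way. First push the tin along the bench, upright and without lifting it, until it stands wholly on the blue mat; then press the door at its red mark, into the cabinet, so that the catch lets go, and take the hand away so that the spring swings the door ajar. Use only the fingertips or the outside of the fingers, pick nothing up, and leave the bottle, the jar and the cup where they are.

Things in the scene. Friction and masses are not known exactly. Their poses are not given: they have to be found in the camera images.
- cabinet: Low white ink cabinet, fixed to the bench, 220 mm wide (its y), 158 mm deep with its door, 170 mm high. Origin on the bench under the middle of the shut door's outer face; x points into the cabinet, y along the door towards its hinge, z up. The door faces -x, roughly towards the robot. A 2 mm copper plate lies on its top, fixed.
- ink_door (a joint): The door's hinge angle in rad: 0 shut, positive open (swinging out of the cabinet, towards -x of the cabinet), negative pressed in; stop at -0.035. The catch holds the door at 0 to 0.005; pressed in to about -0.02 (about 4 mm at the red mark) it lets go for good, and once the hand withdraws a damped spring swings the door to about 0.5 within about 2 s. About 2 to 3 N at the red mark press it in; nearer the hinge needs more. It cannot be pulled open.
- door_press (a point): Centre of the red press mark, on the outer face of the brown wooden door (16 mm thick, 220 mm wide, as high as the cabinet), 88 mm from the door's middle towards the edge away from the hinge and 30 mm below its top edge, 140 mm above the bench. The mark (36 mm wide, 44 mm high) wraps over the top edge of the door. Axes as the cabinet's while the door is shut; moves with the door, whose free edge swings out about 110 mm.
- door_hinge (a point): Top of the door's upright hinge axis, 108 mm from the door's middle and 8 mm behind its outer face, 170 mm above the bench.
- tin_center (a point): Centre (half-way up, 37 mm above the bench) of the closed ink tin, a loose steel cylinder with a red band, 97 mm across and 75 mm high, about 0.4 to 0.9 kg. Stands 120 to 140 mm before the door, in its swing; too wide for most grippers, slides on the bench when pushed low.
- mat: Flat blue square mat, 180 by 180 mm, under 1 mm thick, fixed and flush: the tin slides onto it without a step. Origin at its middle on the bench, x and y along its sides. Lies to the left or to the right of the space before the door.
- bottle_center (a point): Centre of a loose amber bottle with black cap, 60 mm across, 100 mm high, on the other side from the mat. Leave it.
- jar_center (a point): Centre of a loose white jar with blue lid, 60 mm across, 60 mm high, standing beside the cabinet. Leave it.
- cup_center (a point): Centre of a loose white cup, 70 mm across, 75 mm high, standing beside the cabinet on the other side. Leave it.
Mind the look-alikes: they are no part of the job. Leave any brown or green look-alike of the part that bears tin_center alone.

How it is judged (in metres and radians):
On the way, in this order (a step that is already met when the one before it is completed fails the run):
1. the tin stands on the mat, upright, while the door is still shut (x of tin_center in the frame of mat between -0.05 and 0.05 m and y of tin_center in the frame of mat between -0.05 and 0.05 m and angle between tin_center's own z axis and vertical below 0.1 rad and height (world z) of tin_center below 0.045 m and value of joint ink_door below 0.03 rad), for 0.2 s.
2. then the door is pressed in (value of joint ink_door below -0.01 rad).
3. then the door springs ajar (value of joint ink_door above 0.35 rad), for 0.2 s.
At the end, for the whole second after the job is handed in: The door stands ajar (0.35 to 0.8 rad) and has come nearly to rest; the tin stands upright on the bench with its centre within 50 mm of the mat's middle along each side of the mat; bottle, jar and cup are within 30 mm of where they stood (x of tin_center in the frame of mat between -0.05 and 0.05 m and y of tin_center in the frame of mat between -0.05 and 0.05 m and angle between tin_center's own z axis and vertical below 0.1 rad and height (world z) of tin_center below 0.045 m and value of joint ink_door between 0.35 and 0.8 rad and velocity of joint ink_door below 0.15 rad/s and distance of each of bottle_center, jar_center, cup_center from where it was at the start of the episode below 0.03 m); the robot touches nothing.
It fails at once if the tin is lifted or tipped (height (world z) of tin_center above 0.05 m or angle between tin_center's own z axis and vertical above 0.35 rad).
It fails at once if the bottle is shifted or lifted (distance of bottle_center from where it was at the start of the episode above 0.03 m).
It fails at once if the jar is shifted or lifted (distance of jar_center from where it was at the start of the episode above 0.03 m).
It fails at once if the cup is shifted or lifted (distance of cup_center from where it was at the start of the episode above 0.03 m).
It also fails if it takes over 64 s, if anything falls off the work surface, if the arm or the gripper's body presses on something with over 40 N, if the wrist force passes 120 N, or if a joint passes its speed limit or range.

## Working session

There is one attempt and no reset: what is moved stays moved. The work goes in short steps, each a Python script; the robot and the scene stay as the last script left them, time stands still between calls to the robot, and variables do not carry over. Pictures are saved under pics/ and viewed, at most 10 in all, crops included, and the job is handed in when it is done.

```bash
mkdir -p pics; cat > h.py <<'E'
import numpy as np, cv2, pickle
from station import bot
def ray(im,uv):
    K=np.array(im['camera_matrix']);R=np.array(im['attitude']);o=np.array(im['origin'])
    d=R@np.linalg.inv(K)@np.array([uv[0],uv[1],1.]);return o,d
def plane(im,uv,z):
    o,d=ray(im,uv);return o+d*(z-o[2])/d[2]
def proj(im,p):
    c=np.array(im['attitude']).T@(np.array(p)-im['origin']);q=np.array(im['camera_matrix'])@c;return q[:2]/q[2]
def snap(n,f):
    im=bot.get_image(n);cv2.imwrite('pics/%s.png'%f,im['frame'][:,:,::-1]);pickle.dump(im,open('pics/%s.pkl'%f,'wb'));return im
E
python3 - <<'E'
from h import *
for n in('top','side'):
    im=snap(n,n+'0');print(n,im['origin'],np.round(im['attitude'],3),np.round(im['camera_matrix'],1))
print(bot.get_time(),bot.get_ee_rot(),bot.get_width())
E
```

```text
top [0.47984732 0.01975468 1.05161142] [[-0.005 -0.997  0.074]
 [-1.     0.004 -0.011]
 [ 0.01  -0.074 -0.997]] [[510.4   0.  329.6]
 [  0.  510.4 239.1]
 [  0.    0.    1. ]]
side [0.47381209 0.67357643 0.75192672] [[-0.995 -0.073  0.066]
 [-0.098  0.684 -0.723]
 [ 0.007 -0.726 -0.688]] [[487.6   0.  321.4]
 [  0.  487.6 235.3]
 [  0.    0.    1. ]]
0.1 [[ 9.07387164e-01  4.20295258e-01 -6.56776112e-04]
 [ 4.20295748e-01 -9.07385487e-01  1.75013890e-03]
 [ 1.39625967e-04 -1.86409378e-03 -9.99998253e-01]] 0.0852861150535711
```

View pics/top0.png

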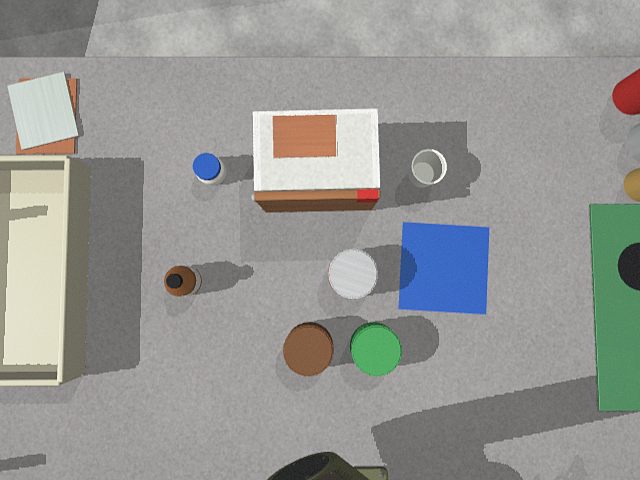

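View pics/side0.png

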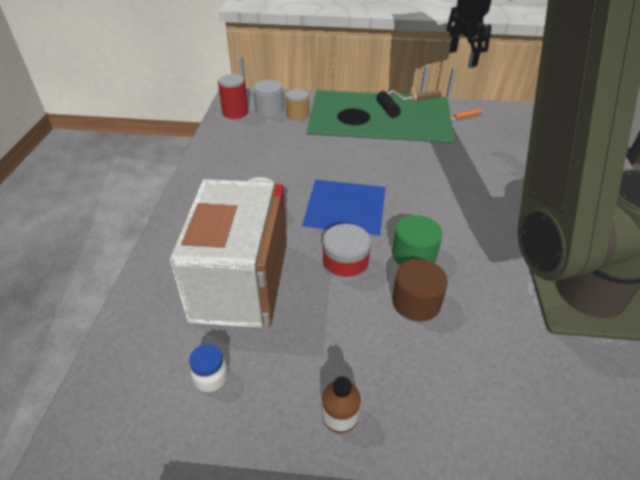

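The top view shows the tin lid at (353,274), the mat with corners (402,222), (489,228), (486,314) and (399,305), and the red mark at (368,195). The brown look-alike is at (308,349), the green at (376,349) and the bottle at (180,281). The side view shows the tin lid at (347,243) and the red mark at (279,195).

```bash
cat > m.py <<'E'
from h import *
t=pickle.load(open('pics/top0.pkl','rb'));s=pickle.load(open('pics/side0.pkl','rb'))
def tri(a,b):
    o1,d1=ray(t,a);o2,d2=ray(s,b);A=np.c_[d1,-d2];k=np.linalg.lstsq(A,o2-o1,rcond=None)[0]
    return (o1+k[0]*d1+o2+k[1]*d2)/2,np.linalg.norm(o1+k[0]*d1-o2-k[1]*d2)
def big(m,roi):
    x0,y0,x1,y1=roi;q=np.zeros_like(m,np.uint8);q[y0:y1,x0:x1]=m[y0:y1,x0:x1]
    return max(cv2.findContours(q,0,1)[0],key=cv2.contourArea)
def ch(im): 
    f=im['frame'].astype(int);return f[...,0],f[...,1],f[...,2]
r,g,b=ch(t); mat=big((b>r+50)&(b>g+30),(385,205,505,330))
hull=cv2.convexHull(mat);q=cv2.approxPolyDP(hull,8,True)[:,0]
P=np.array([plane(t,c,0) for c in q]);print('mat',q.tolist(),P.round(3).tolist(),P.mean(0).round(3))
lid=big((abs(r-g)<15)&(r>155),(322,240,382,302));e=cv2.fitEllipse(lid)
rs,gs,bs=ch(s);lid2=big((abs(rs-gs)<18)&(rs>125),(318,220,375,266));e2=cv2.fitEllipse(lid2)
print(e,e2,'tin',tri(e[0],e2[0]),plane(t,e[0],.075))
red=big((r>150)&(g<70),(345,180,390,210));x=cv2.minAreaRect(red);print('red',x,cv2.boxPoints(x).tolist(),[plane(t,p,.17).round(3).tolist() for p in cv2.boxPoints(x)])
red=big((rs>150)&(gs<70),(265,175,295,215));print('reds',red[:,0].min(0),red[:,0].max(0))
# white top + door top edges: wood/white
w=big((abs(r-g)<20)&(r>195),(245,100,390,205));x=cv2.minAreaRect(cv2.convexHull(w));print('cab',[(p.round(1).tolist(),plane(t,p,.17).round(3).tolist()) for p in cv2.boxPoints(x)])
for n,c in dict(bottle=(175,281),green=(376,349),brown=(308,349)).items():print(n,plane(t,c,.08).round(3))
E
python3 m.py
```

```text
mat [[403, 222], [488, 227], [485, 314], [398, 308]] [[0.593, -0.144, 0.0], [0.582, -0.321, 0.0], [0.402, -0.309, 0.0], [0.416, -0.131, 0.0]] [ 0.498 -0.226  0.   ]
((352.5079040527344, 269.9932556152344), (49.83975601196289, 64.18677520751953), 46.31764221191406) ((348.8898620605469, 242.92208862304688), (36.464271545410156, 52.058616638183594), 101.6339111328125) tin (array([ 0.48784541, -0.0349909 ,  0.06252942]), np.float64(0.010361772666463953)) [ 0.49286059 -0.03430699  0.075     ]
red ((367.0, 193.5), (9.0, 20.0), 90.0) [[357.0, 189.0], [377.0, 189.0], [377.0, 198.0], [357.0, 198.0]] [[0.633, -0.038, 0.17], [0.633, -0.073, 0.17], [0.617, -0.073, 0.17], [0.617, -0.038, 0.17]]
reds [273 185] [282 195]
cab [([251.89999389648438, 110.80000305175781], [0.772, 0.146, 0.17]), ([377.6000061035156, 107.5999984741211], [0.778, -0.076, 0.17]), ([379.6000061035156, 187.0], [0.636, -0.078, 0.17]), ([253.89999389648438, 190.1999969482422], [0.631, 0.142, 0.17])]
bottle [0.474 0.302 0.08 ]
green [ 0.344 -0.077  0.08 ]
brown [0.345 0.051 0.08 ]
```

```bash
cat > push.py <<'E'
from h import *
import sys; sys.argv=['']
exec(open('m.py').read().split('r,g,b=ch(t)')[0])
p,err=tri((353,274),(347,243));print('tin lid',p.round(3),err)
tin=plane(t,(353,274),.075)[:2];M=np.array([.498,-.226])
d=(M-tin)/np.linalg.norm(M-tin);print(tin,d)
best=None
for sg in(1,-1):
    y=sg*np.array([-d[1],d[0],0]);z=np.array([0,0,-1.]);R=np.c_[np.cross(y,z),y,z]
    a=tin-d*.115; J=[bot.ik([*a,.24],R),bot.ik([*a,.028],R),bot.ik([*(M-d*.049),.028],R)]
    print(sg,[None if j is None else np.round(j) for j in J])
    if all(j is not None for j in J):
        c=abs(J[0][5]-bot.get_joint_pos()[5])
        if best is None or c<best[0]:best=(c,R)
R=best[1]
bot.move_gripper(.06)
bot.move_ptp([*a,.24],R);bot.servo_line([*a,.028],speed=.12)
print(bot.get_tool_pos(),bot.get_contact_force(),bot.get_width(),bot.get_time())
hit=bot.servo_line([*(tin-d*.04),.028],speed=.04,max_force=3)
print('contact',hit,bot.get_tool_pos(),np.dot(tin-bot.get_tool_pos()[:2],d),bot.get_contact_force())
snap('top','top1');print(bot.get_time())
E
python3 push.py
```

```text
tin lid [ 0.486 -0.036  0.061] 0.0011924114209289508
[ 0.485217  -0.0351819] [ 0.06684066 -0.99776366]
1 [array([ 4., 11., 97., -0., 72.,  1.]), array([  4.,  27., 112.,  -0.,  41.,   1.]), array([-24.,  29., 107.,  -0.,  44., -28.])]
-1 [None, None, array([-24.,  29., 107.,  -0.,  44., 152.])]
[0.47798295 0.07961386 0.02850199] [-0.06145578  0.31652514 -0.16914146] 0.0601793441275635 4.6917
contact True [0.48208069 0.01766883 0.02792653] 0.052942168189419984 [0.77923977 0.2012595  1.36979562]
6.125
```

View pics/top1.png

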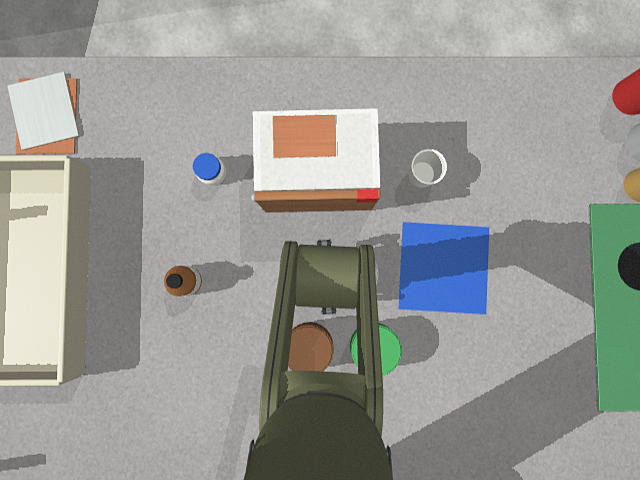

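The hand hides the tin, at about (353,274). Contact came 53 mm from the tin's centre, as expected, so I'll push on to the mat.

```bash
python3 - <<'E'
from h import *
d=np.array([.06684,-.99776]);M=np.array([.498,-.226]);e=M-d*.052
hit=bot.servo_line([*e,.028],speed=.06,max_force=25)
print(hit,bot.get_tool_pos(),bot.get_contact_force())
b=e-d*.05;bot.servo_line([*b,.028],speed=.1);bot.servo_line([*b,.26],speed=.2)
bot.move_gripper(0)
bot.move_ptp([.42,0.02,.26],bot.get_ee_rot())
snap('top','top2');snap('side','side2');print(bot.get_time())
E
```

```text
False [ 0.49287745 -0.17217234  0.02776511] [-0.90729134  5.4010029   4.69592201]
12.8333
```

View pics/top2.png

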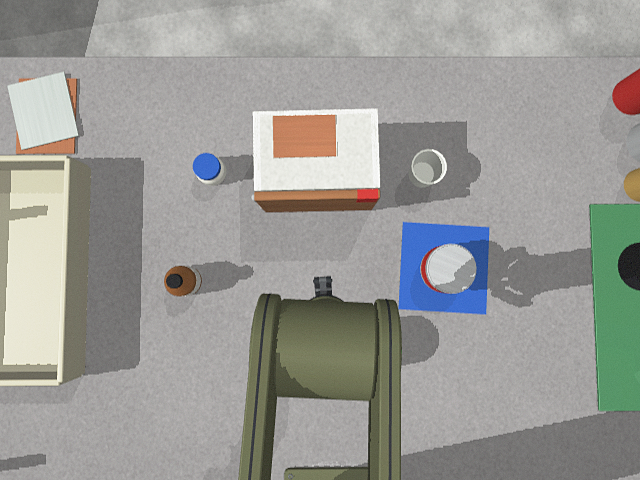

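View pics/side2.png

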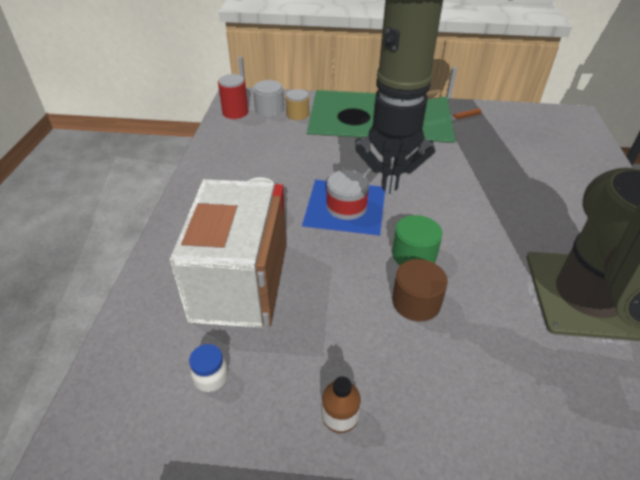

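The tin lid is at (448,269), upright near the mat's middle; bottle, jar and cup are unmoved. Next, press the door with the closed fingers at the red mark.

```bash
python3 - <<'E'
from h import *
t=pickle.load(open('pics/top2.pkl','rb'));print('tin',plane(t,(449,269),.075).round(3))
x=np.array([1,.02,0]);x/=np.linalg.norm(x);z=np.array([0,0,-1.])
C=np.array([.617,-.0555,.148])
for sg in(1,-1):
    R=np.c_[sg*x,np.cross(z,sg*x),z]
    J=[bot.ik(C-x*k,R) for k in(.08,.0)]
    if all(j is not None for j in J):break
print(sg,np.round(J,0))
p=C-x*.09
bot.move_ptp(p+[0,0,.1],R);bot.servo_line(p,speed=.15)
hit=bot.servo_line(C+x*.004,speed=.025,max_force=9)
q=bot.get_tool_pos();print(hit,q,np.dot(q-C,x),bot.get_contact_force(),bot.get_time())
bot.pause(.2);print(bot.get_contact_force())
bot.servo_line(C-x*.2,speed=.2);bot.pause(2.5)
snap('top','top3');snap('side','side3');print(bot.get_time())
E
```

```text
tin [ 0.494 -0.219  0.075]
1 [[-11.  20.  98.  -0.  61.  78.]
 [ -9.  26.  88.  -0.  66.  80.]]
True [ 0.61421306 -0.05550659  0.1479171 ] -0.0027865166182108195 [-2.24657539  0.17177809  6.01362964] 18.1333
[-1.78752863  0.60425467  6.15403078]
22.0583
```

View pics/top3.png

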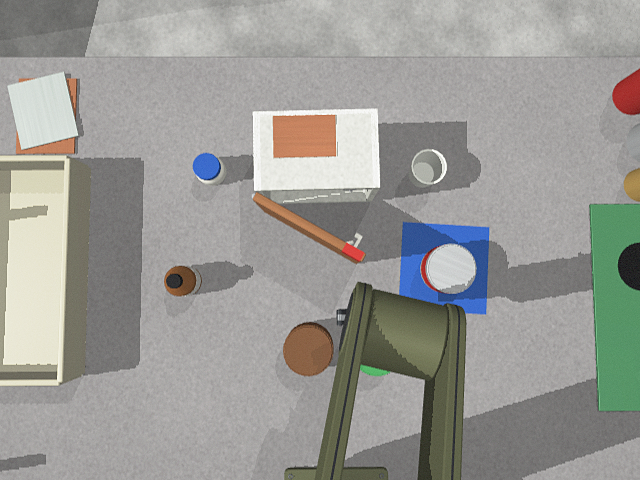

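View pics/side3.png

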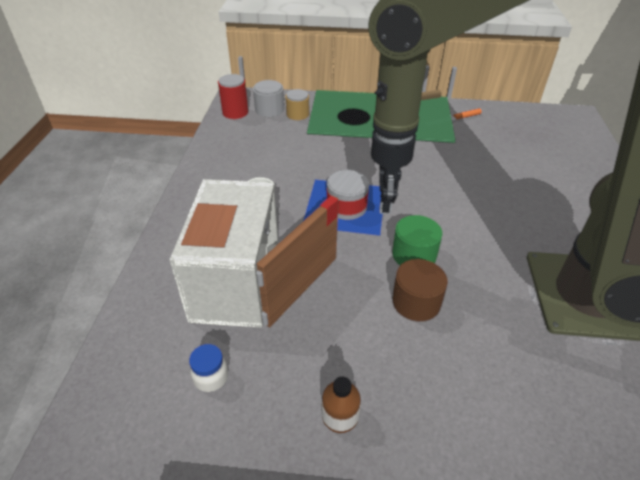

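The door stands ajar, its free edge at about (358,253) in the top view. The tin is on the mat at (449,269), the hand is clear, and bottle, jar and cup are unmoved. I'll hand it in.

```bash
python3 -c "
from station import bot
bot.pause(1);print(bot.get_contact_force(),bot.sign_off())"
```

```text
the job is handed in; nothing more can be done
[0.1559591  0.53244057 0.47392578] None
```

The job is handed in: in the last pictures the tin stands upright near the middle of the mat, the door has sprung ajar, the hand is clear, and the bottle, jar and cup look unmoved; `sign_off` returned no verdict.

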